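# Find the rocking corner of the display slab and press its shim flat

### The job

The marble display slab on its dark wooden stand rocks: one of its four corners gives when you press on it. Press down firmly on top of the corners with a fingertip, one after the other, until you have found the one that gives, then press the raised orange shim tab beside that corner down until it lies flat. Leave the other three shims raised, do not pick up or shift the slab, and leave the little bottles and everything else standing where they are.

Things in the scene. Friction and masses are not known exactly. Their poses are not given: they have to be found in the camera images.
- stand: Fixed dark wooden base of the levelling stand, 170 (x) by 320 (y) by 12 mm thick. Origin: centre of its underside, on the table; z up. It carries four feet, four orange shim tabs and the stone slab; everything on it keeps its place relative to this frame.
- slab: Loose marble slab, 160 (x) by 190 (y) by 12 mm, 0.8 to 1.05 kg, on four black feet 20 mm tall (its underside 32, top 44 mm above the table). Origin: centre of its underside; axes as the stand. Three feet are solid; one, a different one each time and looking the same, is sprung: pressed with 3 to 5 N its corner gives 4 mm and comes back. Two small bottles stand near its middle.
- corner_near_left (a point): Point on the slab's top face right over its near left foot, at x -62, y +70 mm in the stand's frame, 18 mm and 25 mm in from the slab's edges: where to press that corner. Follows the slab.
- tab_near_left (a point): Where to press the near left shim: on top of its outer end, 15 mm in from the end; 38 to 39 mm above the table when raised, 30 mm when flat. The shim is an orange strip 30 (x) by 76 (y) mm, 5 to 11 mm thick, that rocks on a brass pin along x at x -62, y +105 mm in the stand's frame, 22 mm above the table; its outer end points to +y, clear of the slab.
- shim_near_left (a joint): Angle of the near left shim: 0 to 0.02 rad as found, outer end up; 0.25 when flat. Pressed at its tab point with about 6 to 8 N it tips down until it meets a stop, and stays where it is left; its inner end then packs the gap under that corner of the slab.
- corner_near_right (a point): Point on the slab's top face right over its near right foot, at x -62, y -70 mm in the stand's frame, 18 mm and 25 mm in from the slab's edges: where to press that corner. Follows the slab.
- tab_near_right (a point): Where to press the near right shim: on top of its outer end, 15 mm in from the end; 38 to 39 mm above the table when raised, 30 mm when flat. The shim is an orange strip 30 (x) by 76 (y) mm, 5 to 11 mm thick, that rocks on a brass pin along x at x -62, y -105 mm in the stand's frame, 22 mm above the table; its outer end points to -y, clear of the slab.
- shim_near_right (a joint): Angle of the near right shim: 0 to 0.02 rad as found, outer end up; 0.25 when flat. Pressed at its tab point with about 6 to 8 N it tips down until it meets a stop, and stays where it is left; its inner end then packs the gap under that corner of the slab.
- corner_far_left (a point): Point on the slab's top face right over its far left foot, at x +62, y +70 mm in the stand's frame, 18 mm and 25 mm in from the slab's edges: where to press that corner. Follows the slab.
- tab_far_left (a point): Where to press the far left shim: on top of its outer end, 15 mm in from the end; 38 to 39 mm above the table when raised, 30 mm when flat. The shim is an orange strip 30 (x) by 76 (y) mm, 5 to 11 mm thick, that rocks on a brass pin along x at x +62, y +105 mm in the stand's frame, 22 mm above the table; its outer end points to +y, clear of the slab.
- shim_far_left (a joint): Angle of the far left shim: 0 to 0.02 rad as found, outer end up; 0.25 when flat. Pressed at its tab point with about 6 to 8 N it tips down until it meets a stop, and stays where it is left; its inner end then packs the gap under that corner of the slab.
- corner_far_right (a point): Point on the slab's top face right over its far right foot, at x +62, y -70 mm in the stand's frame, 18 mm and 25 mm in from the slab's edges: where to press that corner. Follows the slab.
- tab_far_right (a point): Where to press the far right shim: on top of its outer end, 15 mm in from the end; 38 to 39 mm above the table when raised, 30 mm when flat. The shim is an orange strip 30 (x) by 76 (y) mm, 5 to 11 mm thick, that rocks on a brass pin along x at x +62, y -105 mm in the stand's frame, 22 mm above the table; its outer end points to -y, clear of the slab.
- shim_far_right (a joint): Angle of the far right shim: 0 to 0.02 rad as found, outer end up; 0.25 when flat. Pressed at its tab point with about 6 to 8 N it tips down until it meets a stop, and stays where it is left; its inner end then packs the gap under that corner of the slab.
- oil_slab1: Small loose amber bottle with a black cap, 28 mm across, 50 mm tall, standing on the slab near its middle. Origin: centre of its underside.
- oil_slab2: Small loose amber bottle with a black cap, 28 mm across, 50 mm tall, standing on the slab near its middle. Origin: centre of its underside.
- oil_far: Loose amber bottle with a black cap, 30 mm across, 55 mm tall, standing on the table beyond the far side of the stand. Origin: centre of its underside.
- oil_right: Loose amber bottle with a black cap, 30 mm across, 55 mm tall, standing on the table to the right of the stand. Origin: centre of its underside.
- cup: Loose dark cup, 84 mm across, 100 mm tall, open at the top, standing on the table to the left of the stand. Origin: centre of its underside.
- pen: Loose black pen, 135 by 10 by 10 mm, lying on the table left of the stand. Origin: centre of its underside.
There are look-alikes about, which are no part of the job. Of the things like the slab, leave any that is green or red; of the rest the larger one is meant.

How it is judged:
By the outcome, as a careful person would: the job done as asked, in the order asked, and still so for the second after the job is handed in, with the robot touching nothing.
It also fails if it takes over 51 s, if anything falls off the work surface, if the arm or the gripper's body presses on something with over 40 N, if the wrist force passes 120 N, or if a joint passes its speed limit or range.

### The arm

A 6-joint arm with a two-finger parallel gripper is mounted at the origin on the work surface. World frame = base frame: x ahead of the robot, y to its left, z up, the work surface at z = 0. Lengths are in mm, angles in rad, forces in N, time in s.
With the tool pointing down it reaches from about 275 to 1000 mm from the base axis. Payload 8.4 kg.
Tool frame: the origin (TCP) lies at the very end of the fingers, on their centre line; the grasp point (between the pads) lies 19 mm behind it; z points along the fingers, y is the direction in which the jaws open and shut (so a half turn about z gives the same grasp; the last joint's range is limited). The gripper opens to 85 mm and grips with 20 to 120 N. Pads are 22 mm wide; open, the fingers measure 114 mm over their backs; the gripper's body (76 mm by 85 mm) begins 54 mm behind the grasp point. The pads swing forward as they close: fully open they stand 13 mm farther back than shut.
Start: joints at [1.153, 0.353, 1.633, -0, 1.155, -0.002], TCP at [252.45, 571.749, 231.281] pointing down, gripper open.
Joint ranges: [-2.63, 2.63], [-0.92, 2.1], [0.06, 2.66], [-1.3, 4.44], [0, 2.69], [-3.02, 3.02]. Speed limits (rad/s): [2.22, 2.22, 2.79, 3.14, 3.14, 3.14].

### API

Orientations are given as [roll, pitch, yaw] about the fixed x, y, z axes, in that order (R = Rz(yaw) Ry(pitch) Rx(roll)).
In Python, from rig import r gives the robot as it stands.
- The arm moves only by the tool move_arm, never from a script. Its argument "increments" is a list of rows, each an object of numbers: "tx", "ty", "tz": the shift along the tool's x, y, z in cm; "rx", "ry", "rz": the turn, a rotation vector about the tool's x, y, z in degrees; "gripper": the gripper's target within -1 to 1 (fully open at 1, half-way at 0, shut at -1). A call has 1 to 12 rows; each row shifts and turns the commanded pose from where the row before left it, along the tool's axes as they then stand; what a row does not reach is not made up. A row lasts 1/10 s, in which the tool goes at most 50 mm and 8.59 degrees, less where a joint would pass 70% of its speed; a pose out of reach is approached as far as the arm can. A call is refused whole if a number of a shift passes 5 or a number of a turn 8.59, either way. A call with a gripper value outside its range is refused whole. The fingers move at their own pace and stop on an object; "squeeze" is the grip in N (left out, the last holds). Time passes only in rows, so rows that do not move let the fingers close. It gives the time, the measured TCP pose, the force and the opening at its end, in the units of the state.
- r.sense(): the state, without advancing time (a new reading comes with each control period).
- r.grab_frame(name): name is "scene" or "side" or "wrist"; returns (picture, depth): 420x560x3 uint8, red, green, blue; 420x560 float32, mm along the optical axis (not along the pixel's ray), 0 where there is no reading.
- r.camera_model(name): a dict with "fx", "fy", "cx", "cy" (pixels), "k1" (the pictures are not rectified: a ray, as slopes to the right and down, at radius r is drawn at 1 + k1 r^2 times it, then the intrinsics apply), "R" (3x3) and "t" (3): a world point X has camera coordinates R X + t; the wrist camera has in their place "hand_eye" (4x4, takes a point from camera to tool coordinates, whose origin is the TCP and whose axes are the flange's). Camera axes: x right, y down, z forward; pixel columns grow to the right and rows downward; lengths in mm; the calibration is good to about 2 mm. A picture is of the moment at which its call begins: read the wrist's pose just before it. camera_model takes no time and is no camera call.
- r.sign_off(): hands the job in, once; it reports no verdict.
Trained networks look in the newest picture that a camera, given by its name, has taken for a name from the list of things; names that differ only in an ending like _2 or _b are one class to them, and where a whole thing is asked for, a point or a joint stands for the part that bears it (a point fixed in the world has none). Each returns a list of dicts, best first, with "confidence" (0 to 1); they miss things now and then, are a little off and sometimes report something else, mostly with a low value. They report only what shows in the picture. A call takes as long as a camera call. They do not tell look-alikes from the thing itself.
- r.cut_out(query, camera): "mask" (420x560 bool, what is visible of it) and "bbox" ([left, top, right, bottom] in pixels, round what is visible of it).
- r.place_of(query, camera): "location" ([row, column] in pixels: a listed point, or the origin of a listed thing).
The state is a dict: "clock": time; "qpos": joint angles; "qvel": joint speeds; "joint_efforts": joint torques, N m; "eef_pos": TCP position; "tcp_rot": TCP orientation; "contact_force": force on the tool from outside, world axes, zero at the start; "wrist_torque": the same for the moment, N m; "opening": opening from 0.0 (shut) to 1.0 (fully open).
Only numpy, scipy, OpenCV 4.12 (cv2) and the standard library are available. Lean on these libraries where they do the work, as an engineer would, in place of code of your own. Each camera call takes 0.05 s, during which the arm holds its last target. There are 200 camera calls.

## Working session

There is one attempt and no reset: what is moved stays moved. The work goes in short steps, Python scripts to look and compute and a tool call to move; the robot and the scene stay as the last step left them, time stands still between calls to the robot, and variables do not carry over. Pictures are saved under pics/ and viewed, about 8 in all and at most 12, crops included, and the job is handed in when it is done.

Besides the shell and the picture viewer there is one more tool, called after "Call:" as name([rows], argument=value, ...), one row to a line, values as JSON. move_arm: Moves the arm, as the interface text tells. Its arguments: {"type":"object","properties":{"increments":{"type":"array","items":{"type":"object","properties":{"tx":{"type":"number"},"ty":{"type":"number"},"tz":{"type":"number"},"rx":{"type":"number"},"ry":{"type":"number"},"rz":{"type":"number"},"gripper":{"type":"number"}}}},"squeeze":{"type":"number"}},"required":["increments"]}

```bash
mkdir -p pics; ls; cat > h.py <<'E'
import numpy as np, cv2
from rig import r
from scipy.spatial.transform import Rotation as Ro
def cam(n):
    m=r.camera_model(n); K=np.array([[m['fx'],0,m['cx']],[0,m['fy'],m['cy']],[0,0,1]])
    if n=='wrist':
        s=r.sense(); H=np.eye(4); H[:3,:3]=Ro.from_euler('xyz',s['tcp_rot']).as_matrix(); H[:3,3]=s['eef_pos']
        C=H@np.array(m['hand_eye'])
    else:
        C=np.eye(4); C[:3,:3]=np.array(m['R']).T; C[:3,3]=-C[:3,:3]@np.array(m['t'])
    return m,C
def rays(m,uv):
    d=(np.atleast_2d(uv).astype(float)-[m['cx'],m['cy']])/[m['fx'],m['fy']]; u=d.copy()
    for _ in range(20): u=d/(1+m['k1']*(u**2).sum(1,keepdims=True))
    return np.c_[u,np.ones(len(u))]
def onplane(n,uv,z,mc=None):
    m,C=mc or cam(n); d=rays(m,uv)@C[:3,:3].T; o=C[:3,3]
    return o+d*((z-o[2])/d[:,2:])
def withdepth(n,uv,dep,mc=None):
    m,C=mc or cam(n); uv=np.atleast_2d(uv); p=rays(m,uv)*dep[uv[:,1].astype(int),uv[:,0].astype(int)][:,None]
    return p@C[:3,:3].T+C[:3,3]
E
cat > a.py <<'E'
from h import *
print(r.sense())
ims=[]
for n in ('scene','side'):
    p,d=r.grab_frame(n); np.save(n+'.npy',d); cv2.imwrite(f'pics/{n}0.png',p[...,::-1])
    for q,z in [('slab',None)]+[(a+b,c) for a,c in(('corner_',44),('tab_',38)) for b in('near_left','near_right','far_left','far_right')]:
        if z:
            for o in r.place_of(q,n)[:2]:
                rc=o['location']; print(n,q,round(o['confidence'],2),np.round(rc),np.round(onplane(n,[rc[::-1]],z)[0]))
        else:
            for o in r.cut_out(q,n)[:4]: print(n,q,round(o['confidence'],2),o['bbox'])
E
python3 a.py
```

```text
pics
{'clock': 0.0, 'qpos': array([ 1.15261584e+00,  3.53673977e-01,  1.63410999e+00, -4.47671373e-06,
        1.15521248e+00, -2.40230825e-03]), 'qvel': array([ 1.16305835e-03, -3.59594730e-04,  1.29671863e-03, -5.76516026e-04,
       -9.90835730e-04, -8.32256816e-06]), 'joint_efforts': array([-4.39956766e-04, -6.05254483e+01, -3.42069483e+01, -1.18316621e-04,
        9.48203669e-03, -1.96694270e-05]), 'eef_pos': array([252.25137638, 571.32287478, 230.55588672]), 'tcp_rot': array([-3.14018885e+00,  7.20766495e-07,  2.72581628e+00]), 'contact_force': array([-0.55419787,  0.68495568,  0.18236814]), 'wrist_torque': array([0.04687104, 0.02557184, 0.00456188]), 'opening': 1.0016607036705514}
scene slab 0.97 [89.6, 195.7, 147.0, 241.3]
scene slab 0.86 [275.7, 209.3, 364.5, 258.3]
scene slab 0.85 [282.8, 152.4, 352.2, 190.0]
scene slab 0.79 [174.1, 203.1, 229.5, 234.2]
scene corner_near_left 0.81 [181. 332.] [382. 193.  44.]
scene corner_near_left 0.74 [210. 338.] [517. 120.  44.]
scene corner_near_right 0.93 [216. 223.] [ 396. -154.   44.]
scene corner_near_right 0.9 [161. 345.] [303. 295
[... 767 characters left out ...]
.78 [296. 259.] [ 342. -257.   44.]
side corner_near_right 0.95 [218. 290.] [495. -25.  44.]
side corner_near_right 0.94 [172. 190.] [254. 272.  44.]
side corner_far_left 0.74 [188. 326.] [647.  77.  44.]
side corner_far_left 0.74 [297. 220.] [ 255. -233.   44.]
side corner_far_right 0.81 [269. 221.] [ 274. -154.   44.]
side corner_far_right 0.72 [193. 164.] [167. 188.  44.]
side tab_near_left 0.45 [180. 291.] [558. 153.  38.]
side tab_near_right 0.75 [241. 286.] [ 457. -101.   38.]
side tab_near_right 0.3 [189. 328.] [653.  77.  38.]
side tab_far_left 0.61 [176. 323.] [661. 141.  38.]
side tab_far_left 0.45 [189. 329.] [654.  74.  38.]
side tab_far_right 0.51 [241. 334.] [ 581. -136.   38.]
```

```bash
python3 - <<'E'
import cv2,numpy as np
a=cv2.imread('pics/scene0.png')[140:290,60:420];b=cv2.imread('pics/side0.png')[140:290,130:400]
a=cv2.resize(a,(720,300),interpolation=cv2.INTER_CUBIC);b=cv2.resize(b,(540,300),interpolation=cv2.INTER_CUBIC)
o=np.zeros((600,720,3),'uint8');o[:300]=a;o[300:,:540]=b;cv2.imwrite('pics/c0.png',o)
E
```

```text
(no output)
```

View pics/c0.png

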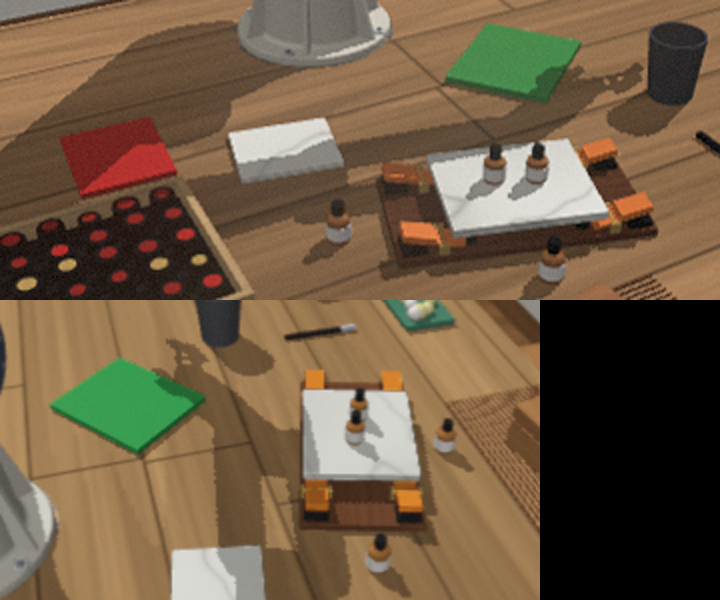

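```bash
cat > go.py <<'E'
from h import *
import sys
def delta(t,yaw=None):
    s=r.sense(); R=Ro.from_euler('xyz',s['tcp_rot'])
    d=R.inv().apply(np.array(t)-s['eef_pos'])/10
    y=None if yaw is None else np.round(np.degrees((R.inv()*Ro.from_euler('xyz',[np.pi,0,yaw])).as_rotvec()),1)
    return np.round(d,2),y
if __name__=='__main__':
    a=[float(v) for v in sys.argv[1:]]; print(delta(a[:3],a[3] if len(a)>3 else None))
E
python3 - <<'E'
from h import *
from go import delta
m=r.camera_model('wrist');print(m)
for n in('scene','side'):
    d=np.load(n+'.npy'); v,u=np.mgrid[0:420,0:560]; P=withdepth(n,np.c_[u.ravel(),v.ravel()],d)
    k=(d.ravel()>0)&(abs(P[:,2]-44)<5)&(np.hypot(P[:,0]-565,P[:,1]-17)<135)
    p=cv2.imread(f'pics/{n}0.png').reshape(-1,3).astype(int); k&=(p.max(1)-p.min(1)<50)&(p.min(1)>90)
    print(n,k.sum(),P[k].mean(0),cv2.minAreaRect(P[k][:,:2].astype('f4')))
print(delta([545,20,300],np.pi-0.28))
E
```

```text
{'fx': 312.43724006740155, 'fy': 312.43724006740155, 'cx': 281.49760942127665, 'cy': 207.25697907753263, 'k1': -0.05966531647386621, 'hand_eye': array([[-1.47304520e-03, -9.64706189e-01, -2.63324514e-01,
         6.67400910e+01],
       [ 9.99998700e-01, -1.24839309e-03, -1.02045471e-03,
        -3.45279469e-01],
       [ 6.55706470e-04, -2.63325675e-01,  9.64706774e-01,
        -1.42311416e+02],
       [ 0.00000000e+00,  0.00000000e+00,  0.00000000e+00,
         1.00000000e+00]])}
scene 2599 [579.30966736  12.1060603   45.9622488 ] ((567.24169921875, 20.606101989746094), (190.1106719970703, 166.43704223632812), 72.09498596191406)
side 2118 [562.08128628   4.75451682  43.5194265 ] ((566.5537109375, 15.256027221679688), (193.77484130859375, 158.71298217773438), 72.19287872314453)
(array([-49.05, -38.66,  -6.87]), array([ 0. ,  0. , -7.8]))
```

Call:
move_arm([
  {"tx":-2,"ty":-1.5,"gripper":-1},
  {"tx":-3.5,"ty":-2.6},
  {"tx":-3.8,"ty":-2.8},
  {"tx":-3.8,"ty":-2.8},
  {"tx":-3.8,"ty":-2.8},
  {"tx":-3.8,"ty":-2.8},
  {"tx":-3.8,"ty":-2.8},
  {"tx":-3.8,"ty":-2.8},
  {"tx":-3.8,"ty":-2.8},
  {"tx":-3.8,"ty":-2.8},
  {"tx":-3.8,"ty":-2.8},
  {"tx":-3.8,"ty":-2.8},
], squeeze=30)

```text
invalid input
```

```bash
python3 go.py 567 18 220 2.829
```

```text
(array([-51.14, -37.95,   1.13]), array([ 0. ,  0. , -5.9]))
```

Call:
move_arm([
  {"tx":-2,"ty":-1.5,"tz":0,"rx":0,"ry":0,"rz":0,"gripper":-1},
  {"tx":-3.5,"ty":-2.6,"tz":0,"rx":0,"ry":0,"rz":0,"gripper":-1},
  {"tx":-3.8,"ty":-2.8,"tz":0,"rx":0,"ry":0,"rz":0,"gripper":-1},
  {"tx":-3.8,"ty":-2.8,"tz":0,"rx":0,"ry":0,"rz":0,"gripper":-1},
  {"tx":-3.8,"ty":-2.8,"tz":0,"rx":0,"ry":0,"rz":0,"gripper":-1},
  {"tx":-3.8,"ty":-2.8,"tz":0,"rx":0,"ry":0,"rz":0,"gripper":-1},
  {"tx":-3.8,"ty":-2.8,"tz":0,"rx":0,"ry":0,"rz":0,"gripper":-1},
  {"tx":-3.8,"ty":-2.8,"tz":0,"rx":0,"ry":0,"rz":0,"gripper":-1},
  {"tx":-3.8,"ty":-2.8,"tz":0,"rx":0,"ry":0,"rz":0,"gripper":-1},
  {"tx":-3.8,"ty":-2.8,"tz":0,"rx":0,"ry":0,"rz":0,"gripper":-1},
  {"tx":-3.8,"ty":-2.8,"tz":0,"rx":0,"ry":0,"rz":0,"gripper":-1},
  {"tx":-3.8,"ty":-2.8,"tz":0,"rx":0,"ry":0,"rz":0,"gripper":-1},
], squeeze=30)

```text
clock: 2.2
eef_pos: [521.5, 100.6, 231.6]
tcp_rot: [3.141, 0.001, 2.726]
contact_force: [0.8, 0.6, 1.1]
opening: -0.004
```

```bash
python3 go.py 567 18 220 2.829
```

```text
(array([-7.49, -5.72,  1.16]), array([ 0. ,  0. , -5.9]))
```

Call:
move_arm([
  {"tx":-3.7,"ty":-2.8,"tz":0.5,"rx":0,"ry":0,"rz":0,"gripper":-1},
  {"tx":-2.5,"ty":-1.9,"tz":0.4,"rx":0,"ry":0,"rz":0,"gripper":-1},
  {"tx":-1.3,"ty":-1.0,"tz":0.2,"rx":0,"ry":0,"rz":-5.9,"gripper":-1},
  {"tx":0,"ty":0,"tz":0,"rx":0,"ry":0,"rz":0,"gripper":-1},
  {"tx":0,"ty":0,"tz":0,"rx":0,"ry":0,"rz":0,"gripper":-1},
])

```text
clock: 2.7
eef_pos: [566.1, 20.0, 220.2]
tcp_rot: [3.141, -0.001, 2.826]
contact_force: [0.0, 0.6, 0.5]
opening: -0.005
```

```bash
cat > b.py <<'E'
from h import *
mc=cam('wrist'); s=r.sense(); print(s['clock'],s['eef_pos'],s['tcp_rot'],s['contact_force'])
p,d=r.grab_frame('wrist'); np.save('w.npy',d); im=p[...,::-1].copy()
v,u=np.mgrid[0:420,0:560]; P=withdepth('wrist',np.c_[u.ravel(),v.ravel()],d,mc)
k=(d.ravel()>0)&(abs(P[:,2]-44)<6)&(np.hypot(P[:,0]-565,P[:,1]-17)<135)
q=p.reshape(-1,3).astype(int); k&=(q.max(1)-q.min(1)<50)&(q.min(1)>90)
print(k.sum(),P[k].mean(0),cv2.minAreaRect(P[k][:,:2].astype('f4')))
for Q,z in [(a+b,c) for a,c in(('corner_',44),('tab_',38.5)) for b in('near_left','near_right','far_left','far_right')]:
    for o in r.place_of(Q,'wrist')[:2]:
        rc=o['location']; print(Q,round(o['confidence'],2),np.round(rc),np.round(onplane('wrist',[rc[::-1]],z,mc)[0],1))
        cv2.circle(im,(int(rc[1]),int(rc[0])),3,(255,0,255),1)
cv2.imwrite('pics/w1.png',im)
E
python3 b.py
```

```text
2.7 [566.0805804   19.98043222 220.15672437] [ 3.14149604e+00 -5.62443977e-04  2.82580618e+00] [0.04391289 0.64554488 0.45140481]
24926 [559.01415906  20.04630125  43.73175272] ((565.9005126953125, 17.775909423828125), (191.1725616455078, 160.972900390625), 72.3281478881836)
corner_near_left 0.65 [127. 347.] [527.  100.8  44. ]
corner_near_right 0.86 [132. 207.] [487.6 -32.9  44. ]
corner_near_right 0.77 [53. 85.] [ 378.7 -119.3   44. ]
corner_far_left 0.72 [240. 343.] [641.4  65.1  44. ]
corner_far_right 0.95 [247. 215.] [605.1 -69.9  44. ]
tab_near_left 0.66 [130. 412.] [549.8 164.7  38.5]
tab_near_right 0.78 [133. 149.] [469.6 -91.8  38.5]
tab_far_left 0.71 [242. 403.] [666.9 129.2  38.5]
tab_far_right 0.94 [243. 162.] [ 584.3 -128.3   38.5]
tab_far_right 0.17 [243. 218.] [603.6 -66.9  38.5]
```

View pics/w1.png

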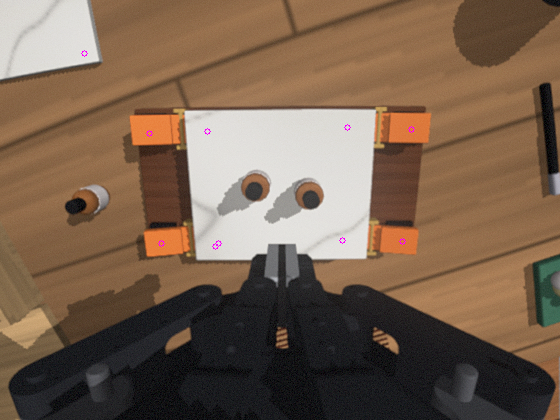

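Call:
move_arm([
  {"tx":2.1,"ty":2.3,"tz":0,"rx":0,"ry":0,"rz":0.4,"gripper":-1},
  {"tx":2.1,"ty":2.3,"tz":0,"rx":0,"ry":0,"rz":0,"gripper":-1},
  {"tx":1.9,"ty":2.2,"tz":3,"rx":0,"ry":0,"rz":0,"gripper":-1},
  {"tx":0,"ty":0,"tz":4.5,"rx":0,"ry":0,"rz":0,"gripper":-1},
  {"tx":0,"ty":0,"tz":4.5,"rx":0,"ry":0,"rz":0,"gripper":-1},
  {"tx":0,"ty":0,"tz":3,"rx":0,"ry":0,"rz":0,"gripper":-1},
  {"tx":0,"ty":0,"tz":1.4,"rx":0,"ry":0,"rz":0,"gripper":-1},
  {"tx":0,"ty":0,"tz":0,"rx":0,"ry":0,"rz":0,"gripper":-1},
  {"tx":0,"ty":0,"tz":0,"rx":0,"ry":0,"rz":0,"gripper":-1},
  {"tx":0,"ty":0,"tz":0,"rx":0,"ry":0,"rz":0,"gripper":-1},
])

```text
clock: 4.15
eef_pos: [531.0, 103.8, 58.0]
tcp_rot: [3.14, 0.003, 2.822]
contact_force: [-0.1, 0.9, 1.3]
opening: -0.0
```

```bash
python3 - <<'E'
from h import *
s=r.sense();c=np.array([566,17.8]);d=s['eef_pos'][:2]-c;a=-.308
print(s['clock'],d@[np.cos(a),np.sin(a)],d@[-np.sin(a),np.cos(a)],s['eef_pos'],s['tcp_rot'])
p,_=r.grab_frame('wrist');cv2.imwrite('pics/w2.png',p[...,::-1])
E
```

```text
4.15 -59.402635053566804 71.34184900904076 [531.02026836 103.79273717  57.99463635] [3.14015789e+00 2.57103393e-03 2.82161371e+00]
```

View pics/w2.png

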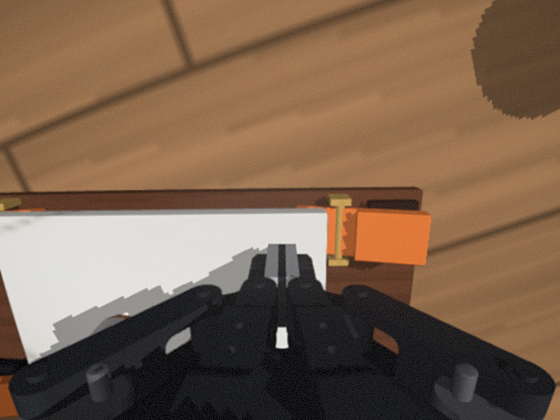

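Call:
move_arm([
  {"tx":0,"ty":0,"tz":0.7,"rx":0,"ry":0,"rz":0,"gripper":-1},
  {"tx":0,"ty":0,"tz":0.4,"rx":0,"ry":0,"rz":0,"gripper":-1},
  {"tx":0,"ty":0,"tz":0.2,"rx":0,"ry":0,"rz":0,"gripper":-1},
  {"tx":0,"ty":0,"tz":0.2,"rx":0,"ry":0,"rz":0,"gripper":-1},
  {"tx":0,"ty":0,"tz":0,"rx":0,"ry":0,"rz":0,"gripper":-1},
  {"tx":0,"ty":0,"tz":0,"rx":0,"ry":0,"rz":0,"gripper":-1},
])

```text
clock: 4.8
eef_pos: [529.4, 103.8, 41.4]
tcp_rot: [-3.142, -0.0, 2.822]
contact_force: [-1.9, 2.1, 5.9]
opening: -0.004
```

Call:
move_arm([
  {"tx":0,"ty":0,"tz":0.1,"rx":0,"ry":0,"rz":0,"gripper":-1},
  {"tx":0,"ty":0,"tz":0.1,"rx":0,"ry":0,"rz":0,"gripper":-1},
  {"tx":0,"ty":0,"tz":0,"rx":0,"ry":0,"rz":0,"gripper":-1},
  {"tx":0,"ty":0,"tz":0,"rx":0,"ry":0,"rz":0,"gripper":-1},
])

```text
clock: 5.2
eef_pos: [529.4, 103.9, 40.2]
tcp_rot: [3.141, -0.0, 2.822]
contact_force: [-5.7, 1.9, 15.2]
opening: 0.001
```

```bash
python3 - <<'E'
from h import *
s=r.sense();print(s['eef_pos'],s['contact_force'])
p,d=r.grab_frame('wrist');s=r.sense();print(s['eef_pos'],s['contact_force'])
E
```

```text
[529.41175548 103.85507632  40.19446799] [-5.7426122   1.86713783 15.15651324]
[529.39309733 103.86330946  40.20740183] [-5.09659432  1.79219174 14.8644682 ]
```

Call:
move_arm([
  {"tx":0,"ty":0,"tz":-0.5,"rx":0,"ry":0,"rz":0,"gripper":-1},
  {"tx":0,"ty":0,"tz":-1.5,"rx":0,"ry":0,"rz":0,"gripper":-1},
  {"tx":-3,"ty":0,"tz":0,"rx":0,"ry":0,"rz":0,"gripper":-1},
  {"tx":-4,"ty":0,"tz":0,"rx":0,"ry":0,"rz":0,"gripper":-1},
  {"tx":-4,"ty":0,"tz":0,"rx":0,"ry":0,"rz":0,"gripper":-1},
  {"tx":-1.3,"ty":0,"tz":0,"rx":0,"ry":0,"rz":0,"gripper":-1},
  {"tx":0,"ty":0,"tz":0.8,"rx":0,"ry":0,"rz":0,"gripper":-1},
  {"tx":0,"ty":0,"tz":0.6,"rx":0,"ry":0,"rz":0,"gripper":-1},
  {"tx":0,"ty":0,"tz":0.2,"rx":0,"ry":0,"rz":0,"gripper":-1},
  {"tx":0,"ty":0,"tz":0,"rx":0,"ry":0,"rz":0,"gripper":-1},
  {"tx":0,"ty":0,"tz":0,"rx":0,"ry":0,"rz":0,"gripper":-1},
])

```text
clock: 6.35
eef_pos: [644.6, 65.0, 44.0]
tcp_rot: [-3.14, -0.001, 2.823]
contact_force: [-3.4, -4.4, 13.8]
opening: -0.0
```

Call:
move_arm([
  {"tx":0,"ty":0,"tz":-0.5,"rx":0,"ry":0,"rz":0,"gripper":-1},
  {"tx":0,"ty":0,"tz":-1.1,"rx":0,"ry":0,"rz":0,"gripper":-1},
  {"tx":3,"ty":0,"tz":0,"rx":0,"ry":0,"rz":0,"gripper":-1},
  {"tx":4,"ty":0,"tz":0,"rx":0,"ry":0,"rz":0,"gripper":-1},
  {"tx":4,"ty":0,"tz":0,"rx":0,"ry":0,"rz":0,"gripper":-1},
  {"tx":1.3,"ty":0,"tz":0,"rx":0,"ry":0,"rz":0,"gripper":-1},
  {"tx":0,"ty":0,"tz":0.8,"rx":0,"ry":0,"rz":0,"gripper":-1},
  {"tx":0,"ty":0,"tz":0.6,"rx":0,"ry":0,"rz":0,"gripper":-1},
  {"tx":0,"ty":0,"tz":0.2,"rx":0,"ry":0,"rz":0,"gripper":-1},
  {"tx":0,"ty":0,"tz":0,"rx":0,"ry":0,"rz":0,"gripper":-1},
  {"tx":0,"ty":0,"tz":0,"rx":0,"ry":0,"rz":0,"gripper":-1},
])

```text
clock: 7.45
eef_pos: [530.7, 103.6, 43.4]
tcp_rot: [3.141, 0.001, 2.821]
contact_force: [-0.6, 2.4, 4.0]
opening: -0.001
```

Call:
move_arm([
  {"tx":0,"ty":0,"tz":-0.5,"rx":0,"ry":0,"rz":0,"gripper":-1},
  {"tx":0,"ty":0,"tz":-1.3,"rx":0,"ry":0,"rz":0,"gripper":-1},
  {"tx":0.2,"ty":3.2,"tz":0,"rx":0,"ry":0,"rz":0,"gripper":-1},
  {"tx":0,"ty":3.0,"tz":0,"rx":0,"ry":0,"rz":0,"gripper":-1},
  {"tx":0,"ty":0,"tz":1.0,"rx":0,"ry":0,"rz":0,"gripper":-1},
  {"tx":0,"ty":0,"tz":0.8,"rx":0,"ry":0,"rz":0,"gripper":-1},
  {"tx":0,"ty":0,"tz":0.4,"rx":0,"ry":0,"rz":0,"gripper":-1},
  {"tx":0,"ty":0,"tz":0.3,"rx":0,"ry":0,"rz":0,"gripper":-1},
  {"tx":0,"ty":0,"tz":0.3,"rx":0,"ry":0,"rz":0,"gripper":-1},
  {"tx":0,"ty":0,"tz":0.3,"rx":0,"ry":0,"rz":0,"gripper":-1},
  {"tx":0,"ty":0,"tz":0,"rx":0,"ry":0,"rz":0,"gripper":-1},
  {"tx":0,"ty":0,"tz":0,"rx":0,"ry":0,"rz":0,"gripper":-1},
])

```text
clock: 8.65
eef_pos: [547.5, 162.8, 30.7]
tcp_rot: [3.141, 0.001, 2.821]
contact_force: [0.2, 1.4, 3.4]
opening: 0.0
```

Call:
move_arm([
  {"tx":0,"ty":0,"tz":0.1,"rx":0,"ry":0,"rz":0,"gripper":-1},
  {"tx":0,"ty":0,"tz":0.1,"rx":0,"ry":0,"rz":0,"gripper":-1},
  {"tx":0,"ty":0,"tz":0.1,"rx":0,"ry":0,"rz":0,"gripper":-1},
  {"tx":0,"ty":0,"tz":0,"rx":0,"ry":0,"rz":0,"gripper":-1},
  {"tx":0,"ty":0,"tz":0,"rx":0,"ry":0,"rz":0,"gripper":-1},
])

```text
clock: 9.15
eef_pos: [547.8, 163.1, 29.4]
tcp_rot: [3.141, 0.001, 2.821]
contact_force: [-5.9, 1.6, 26.0]
opening: 0.004
```

Call:
move_arm([
  {"tx":0,"ty":0,"tz":-0.5,"rx":0,"ry":0,"rz":0,"gripper":-1},
  {"tx":0,"ty":0,"tz":-2,"rx":0,"ry":0,"rz":0,"gripper":-1},
  {"tx":0,"ty":0,"tz":-4,"rx":0,"ry":0,"rz":0,"gripper":-1},
  {"tx":0,"ty":0,"tz":-4,"rx":0,"ry":0,"rz":0,"gripper":-1},
  {"tx":0,"ty":0,"tz":-4,"rx":0,"ry":0,"rz":0,"gripper":-1},
  {"tx":-2,"ty":-4,"tz":-4,"rx":0,"ry":0,"rz":0,"gripper":-1},
  {"tx":-2,"ty":-4,"tz":0,"rx":0,"ry":0,"rz":0,"gripper":-1},
  {"tx":-2,"ty":-4,"tz":0,"rx":0,"ry":0,"rz":0,"gripper":-1},
  {"tx":0,"ty":-1,"tz":0,"rx":0,"ry":0,"rz":0,"gripper":-1},
  {"tx":0,"ty":0,"tz":0,"rx":0,"ry":0,"rz":0,"gripper":-1},
  {"tx":0,"ty":0,"tz":0,"rx":0,"ry":0,"rz":0,"gripper":-1},
])

```text
clock: 10.25
eef_pos: [561.7, 28.5, 205.2]
tcp_rot: [-3.142, -0.001, 2.821]
contact_force: [-0.8, 0.6, -0.3]
opening: -0.001
```

```bash
sed -i 's/w1.png/w3.png/' b.py; python3 b.py; python3 - <<'E'
from h import *
# height of the shims' tops around the tab points
s=r.sense(); d=np.load('w.npy'); m,C=cam('wrist'); v,u=np.mgrid[0:420,0:560]; P=withdepth('wrist',np.c_[u.ravel(),v.ravel()],d,(m,C))
a=-.308; x=np.array([np.cos(a),np.sin(a)]); y=np.array([-x[1],x[0]])
L=np.c_[(P[:,:2]-[566,17.8])@x,(P[:,:2]-[566,17.8])@y]
for n,sx,sy in(('NL',-1,1),('NR',-1,-1),('FL',1,1),('FR',1,-1)):
    o=[]
    for cy in (118,133,143):
        k=(abs(L[:,0]-62*sx)<8)&(abs(L[:,1]-cy*sy)<3)&(d.ravel()>0); o.append(np.round(np.median(P[k,2]),1))
    k=(abs(L[:,0]-62*sx)<6)&(abs(L[:,1]-70*sy)<6)&(d.ravel()>0); o.append(('corner',np.round(np.median(P[k,2]),1)))
    print(n,o)
p,_=r.grab_frame('side');b=cv2.imread('pics/side0.png')[160:290,270:360];c=p[160:290,270:360,::-1]
cv2.imwrite('pics/s1.png',cv2.resize(np.hstack([b,c]),None,fx=4,fy=4,interpolation=cv2.INTER_CUBIC))
E
```

```text
10.25 [561.68547489  28.50941528 205.22291937] [-3.14153772e+00 -1.05418446e-03  2.82099141e+00] [-0.75323573  0.649668   -0.27640639]
25956 [556.55144447  20.87495219  43.73121421] ((565.635009765625, 18.296669006347656), (190.61077880859375, 159.9462890625), 72.37553405761719)
corner_near_left 0.76 [134. 346.] [527.6 104.1  44. ]
corner_near_right 0.8 [137. 199.] [485.3 -29.7  44. ]
corner_near_right 0.61 [58. 68.] [ 377.3 -120.3   44. ]
corner_far_left 0.89 [253. 339.] [643.5  64.8  44. ]
corner_far_left 0.15 [198. 302.] [573.5  45.7  44. ]
corner_far_right 0.63 [258. 209.] [604.8 -67.2  44. ]
tab_near_left 0.63 [134. 410.] [547.6 165.   38.5]
tab_near_right 0.61 [142. 134.] [468.8 -94.   38.5]
tab_far_right 0.8 [256. 148.] [ 584.  -132.5   38.5]
NL [np.float64(29.5), np.float64(29.9), np.float64(29.9), ('corner', np.float64(43.8))]
NR [np.float64(33.6), np.float64(36.9), np.float64(39.6), ('corner', np.float64(44.0))]
FL [np.float64(33.4), np.float64(36.7), np.float64(39.3), ('corner', np.float64(44.2))]
FR [np.float64(33.5), np.float64(37.3), np.float64(39.8), ('corner', np.float64(44.3))]
```

View pics/w3.png

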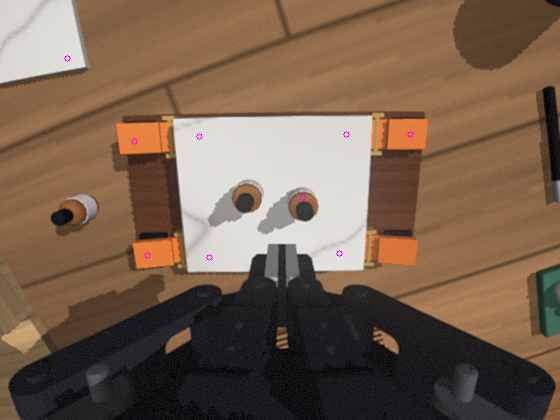

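View pics/s1.png

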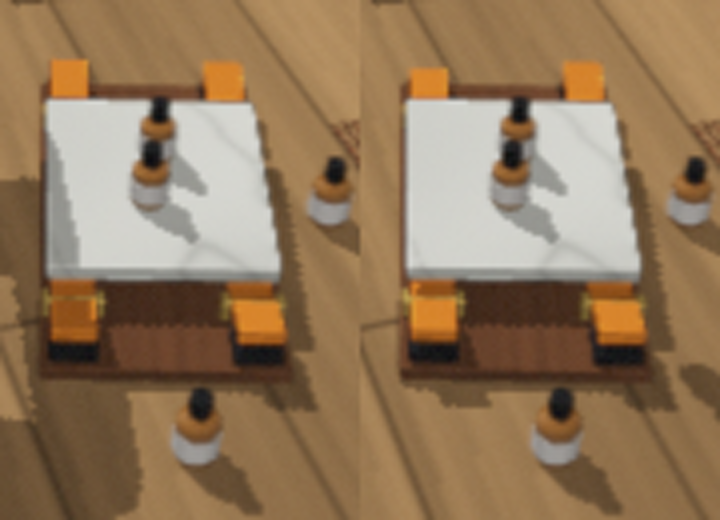

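The near-left tab lies flat at about 30 mm. The other three are still raised at 37 mm, and the slab and bottles are where they were.

```bash
python3 -c "
from rig import r
print(r.sign_off())"
```

```text
the job is handed in; nothing more can be done
None
```

The near-left corner was the one that gave. I pressed its shim tab flat and handed the job in at about 11 s of the 51 s allowed.

- **Finding the corner:** I pressed the near-left corner first, and the fingertip sank to 41.4 mm at about 6 N, then stopped near 40 mm at 15 N. For comparison, the far-left corner held at 44.0 mm under about 14 N. A second press on the near-left corner gave only 4 N at 43.4 mm, so it was clearly the soft one. I did not press the two right-hand corners, since the sprung one was already found.
- **Pressing the shim:** I pushed the near-left tab down to its stop, with 26 N at 29.4 mm, well above the 6 to 8 N needed.
- **Last checks:**
  - The near-left tab top is at about 29.9 mm and level along its length. The other three tab tops read 36.7 to 37.3 mm and still slope upward. That is about 1 to 2 mm under the listed 38 to 39 mm, close to the 2 mm calibration error, and I did not touch them.
  - The slab's centre measured within 0.6 mm of its earlier position and its angle within 0.1°.
  - The bottles on the slab and beside the stand look unmoved in the before and after pictures. The cup was not in the last pictures, but the arm did not go near it after the first approach.
  - The arm was clear of everything when I handed in.
- **Disagreement:** In the last picture the networks did not report the far-left tab, but it shows there, still raised in the depth reading.

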